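# Shut and latch the router-bit case

### The arm

A 6-joint arm with a two-finger parallel gripper is mounted at the origin on the work surface. World frame = base frame: x ahead of the robot, y to its left, z up, the work surface at z = 0. Lengths are in mm, angles in rad, forces in N, time in s.
With the tool pointing down it reaches from about 400 to 825 mm from the base axis. Payload 7 kg.
Tool frame: the origin (TCP) lies on the front face of the gripper's body, between the roots of the fingers; the fingertips stand 73 mm ahead of it and the grasp point (between the pads) lies 54 mm ahead of it; z points along the fingers, x is the direction in which the jaws open and shut, and the axes are right-handed (so a half turn about z gives the same grasp; the last joint's range is limited). The gripper opens to 85 mm and grips with 20 to 120 N. Pads are 22 mm wide; open, the fingers measure 114 mm over their backs; the gripper's body (76 mm by 85 mm) begins 54 mm behind the grasp point. The pads swing forward as they close: fully open they stand 13 mm farther back than shut.
Start: joints at [1.509, 0.359, 0.012, 0, -1.224, -0.288], TCP at [231.337, 634.097, 303.902] pointing down, gripper open.
Joint ranges: [-3.07, 3.07], [-1.43, 2.12], [-1.02, 1.25], [-3.03, 1.67], [-3.05, -0], [-3.03, 3.03]. Speed limits (rad/s): [2.39, 2.39, 3.01, 3.14, 3.14, 3.14].

### API

Orientations are given as a unit quaternion [x, y, z, w].
In Python, from station import state, snapshot, sign_off gives the robot as it stands.
- The arm moves only by the shell command python3 -m creep 'ROWS'. ROWS is JSON, a list of rows, each a list of 3 entries, a list of its own where there are three numbers: the turn, a rotation vector about the tool's x, y, z in degrees, then the shift along the tool's x, y, z in mm, then the finger opening in mm, from 0 to 85.4. A call has exactly 5 rows; each row is the pose to reach, as a shift and turn from the pose measured when the call began, along the tool's axes at that moment; what a row does not reach only later rows make up. A row lasts 1/10 s, in which the tool goes at most 50 mm and 8.59 degrees, less where a joint would pass 70% of its speed; a pose out of reach is approached as far as the arm can. A call with a gripper value outside its range is refused whole. The fingers move at their own pace and stop on an object; the grip force is fixed at half the most. Time passes only in rows, so rows that repeat a pose let the fingers close, or fill a call up. It gives the time, the measured TCP pose, the force and the opening at its end, in the units of the state.
- state(): the state, without advancing time (a new reading comes with each control period).
- snapshot(name): name is "scene" or "side" or "wrist"; returns a dict with "pixels" (400x640x3 uint8, red, green, blue), "depth" (400x640 float32, mm along the optical axis (not along the pixel's ray), 0 where there is no reading), "fx", "fy", "cx", "cy" (pixels), "dist_coeffs" ([k1, k2, p1, p2, k3] as OpenCV has them; the pictures are not rectified), "rvec" (rotation vector, rad) and "tvec" (3), from world to camera coordinates, as OpenCV has them. Camera axes: x right, y down, z forward; pixel columns grow to the right and rows downward; lengths in mm; the calibration is good to about 2 mm. A picture is of the moment at which its call begins.
- sign_off(): hands the job in, once; it reports no verdict.
The state is a dict: "t": time; "joint_pos": joint angles; "qvel": joint speeds; "tau": joint torques, N m; "position": TCP position; "eef_rot": TCP orientation; "contact_force": force on the tool from outside, world axes, zero at the start; "torque": the same for the moment, N m; "grip_width": finger opening in mm.
Only numpy, scipy, OpenCV 4.12 (cv2) and the standard library are available. Lean on these libraries where they do the work, as an engineer would, in place of code of your own. Each camera call takes 0.05 s, during which the arm holds its last target.

### The job

Pack up the router-bit case: swing its lid fully shut, flip the wire bail of the draw latch over so that it hooks behind the lip of the keeper on the lid, then press the latch lever down past centre until it lies fully home against the case. Leave the other things on the bench where they are.

Things in the scene. Friction and masses are not known exactly. Their poses are not given: they have to be found in the camera images.
- case: Plywood case, walnut lid; heavy, does not move. 160 mm deep (x), 240 wide (y), body 85 high, 113 with lid shut. Origin: centre of its underside on the bench; z up. Latch in the middle of the front face, which looks to its own -x (x = -80 mm, y = 0); lid hinge along its back, parallel to y. Yaw 80 to 138 degrees. 'Out' means its own -x. Router bits stand inside, below the rim.
- lid (a joint): Lid hinge: 0 = shut on the rim, grows as the lid opens (1.57 = upright), stop at 1.9. Starts at 1.25 to 1.75 and stays where it is left (stiff hinge: about 1 to 4 N at the free edge moves it).
- lid_hinge (a point): Middle of the lid's hinge line, at the back edge of the case's rim (case x +80 mm, z 85 mm); the hinge axis is the case's y. Fixed to the case.
- lid_edge (a point): Middle of the upper outer front edge of the lid; moves with it: 160 mm from the hinge line along the lid and 28 mm (the lid's height) to its outer side. The lid is 240 mm wide, its outer face plain and flat.
- keeper_seat (a point): Where the bail's bar comes to lie: trough of the steel keeper in the middle of the lid's front wall; lid shut: 8 mm out, case z 103 mm. The keeper is a J, 34 mm wide, open upwards: back plate 2 mm thick on the face, a floor, and an upturned lip 10 to 12.5 mm out whose top is 4 mm above this point. Moves with the lid; axes as the case's when shut (x inwards, z up).
- lever (a joint): Latch lever, 34 mm wide. 0 = home, hanging down against the front; grows as the handle swings out and up: 1.57 = straight out, 1.9 = stop. Starts at 1.7 to 1.9; a light spring keeps it up (under 1 N at its end moves it) and brings it up again if pressed down unhooked. With the bail hooked it draws tight from about 1.2 on (up to 4 N at the handle) and past dead centre, near 0.4, it snaps home.
- lever_pivot (a point): Lever's pivot pin, axis along the case's y: 13 mm out from the front face, case z 75 mm. Fixed to the case.
- lever_end (a point): Free end of the lever's handle, on its outer face, 42 mm from the pivot. With the lever up this outer face is its upper face, and the one to press on; it stands 5.5 mm off the plane through the pivot.
- bail_pivot (a point): Pin on the lever on which the bail swings, axis along the case's y: 16 mm from the lever's pivot; lever home: 15.5 mm below the pivot and 4 mm nearer the case (seen from the pivot it stands at lever angle minus 0.26 rad, as the handle stands at the lever angle). Moves with the lever.
- bail_bar (a point): Middle of the cross bar of the bail (loop of 4 mm wire, 50 mm wide), 41 mm from bail_pivot. It swings freely. At the start it has flopped out on a stop, the bar just beyond the lever's end, 30 to 46 degrees above level. Pushed up and in past upright it falls inwards against the lid's front above the keeper's trough; drawing the lever down then pulls the bar down behind the lip.
- glue: White glue bottle, 56 mm across, 150 mm high; stands beside the case; leave alone. Origin under its centre.
- sanding_block: Cork sanding block 100 x 55 x 35 mm beside the case; leave alone.
- screwdriver: Screwdriver lying on the bench; leave alone.
- hammer: Hammer lying on the bench; leave alone.
- tape_roll: Roll of paper tape, 96 mm across, 25 mm high; leave alone.
- try_square: Try square, walnut stock and steel blade; leave alone.
- offcut: Walnut offcut 160 x 45 x 20 mm; leave alone.
- block_plane: Steel block plane 160 mm long; leave alone.

How it is judged:
By the outcome, as a careful person would: the job done as asked, in the order asked, and still so for the second after the job is handed in, with the robot touching nothing.
It also fails if it takes over 53 s, if anything falls off the work surface, if the arm or the gripper's body presses on something with over 40 N, if the wrist force passes 120 N, or if a joint passes its speed limit or range.

## Working session

There is one attempt and no reset: what is moved stays moved. The work goes in short steps, Python scripts to look and compute and a shell command to move; the robot and the scene stay as the last step left them, time stands still between calls to the robot, and variables do not carry over. Pictures are saved under pics/ and viewed, and the job is handed in when it is done.

```bash
ls; mkdir -p pics
cat > h.py <<'E'
import numpy as np, cv2
from station import state, snapshot
from scipy.spatial.transform import Rotation as R
def save(s,n): cv2.imwrite(f'pics/{n}.png', s['pixels'][:,:,::-1])
def cam(s):
    K=np.array([[s['fx'],0,s['cx']],[0,s['fy'],s['cy']],[0,0,1]]); return K,np.array(s['dist_coeffs'],float),cv2.Rodrigues(np.array(s['rvec'],float))[0],np.array(s['tvec'],float).reshape(3)
def cloud(s):
    K,d,Rm,t=cam(s); v,u=np.mgrid[0:400,0:640]
    p=cv2.undistortPoints(np.stack([u.ravel(),v.ravel()],1).astype(np.float64)[:,None],K,d)[:,0]
    z=s['depth'].ravel().astype(float); P=np.c_[p*z[:,None],z]
    W=(P-t)@Rm; W[z<=0]=np.nan
    return W.reshape(400,640,3)
def proj(s,p):
    K,d,Rm,t=cam(s); return cv2.projectPoints(np.array(p,float).reshape(-1,1,3),Rm,t,K,d)[0][:,0]
E
python3 - <<'E'
from h import *
import pickle
S={}
for n in ['scene','side','wrist']:
    s=snapshot(n); S[n]=s; save(s,n+'0')
pickle.dump(S,open('s0.pkl','wb'))
for n in S:
    K,d,Rm,t=cam(S[n]); print(n,-Rm.T@t,Rm[2])
print(state())
E
```

```text
pics
scene [1425.5684294  -462.07902167  812.3401548 ] [-0.73912887  0.38269042 -0.55428924]
side [1298.85338112  678.90925541  967.067608  ] [-0.58736665 -0.47756034 -0.65340381]
wrist [296.84632508 611.23221318 373.72067767] [-0.25238337  0.0910855  -0.96333072]
{'t': 0.15, 'joint_pos': array([ 1.50908621e+00,  3.59211991e-01,  1.12839085e-02, -2.53295431e-04,
       -1.22411061e+00, -2.88109986e-01]), 'qvel': array([ 0.00147335, -0.00125826,  0.00264798,  0.0018883 ,  0.00068018,
        0.00029563]), 'tau': array([-8.95457051e-04, -5.83877671e+01,  2.93650836e+01,  6.94048896e+00,
       -4.31785185e-03, -2.30137317e-06]), 'position': array([231.25933743, 633.86046463, 303.19214795]), 'eef_rot': array([-5.73232035e-01,  8.19392845e-01, -4.11890484e-04, -4.79993569e-04]), 'contact_force': array([-0.20187899,  0.20816152,  0.86426286]), 'torque': array([-0.01947941, -0.0486934 ,  0.00431227]), 'grip_width': 85.24122401636001}
```

View pics/scene0.png

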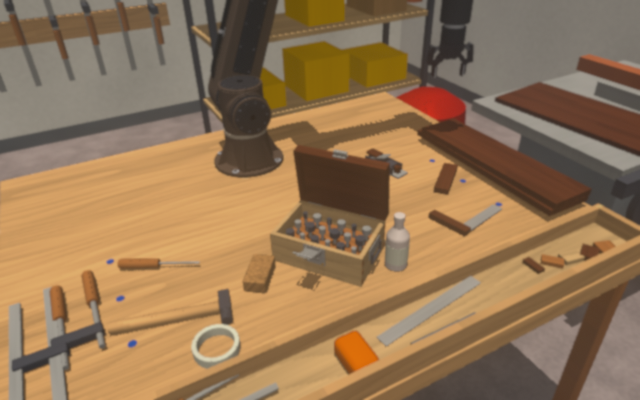

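View pics/side0.png

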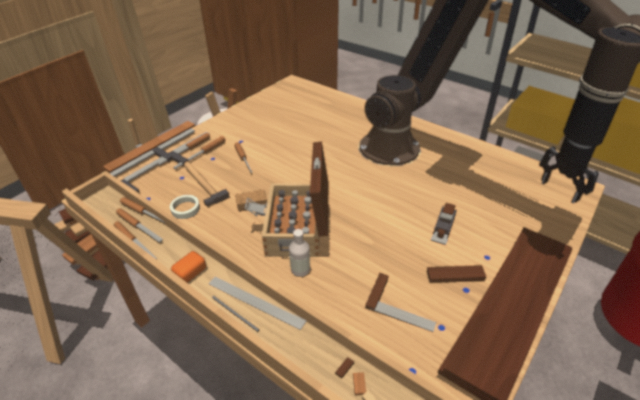

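View pics/wrist0.png

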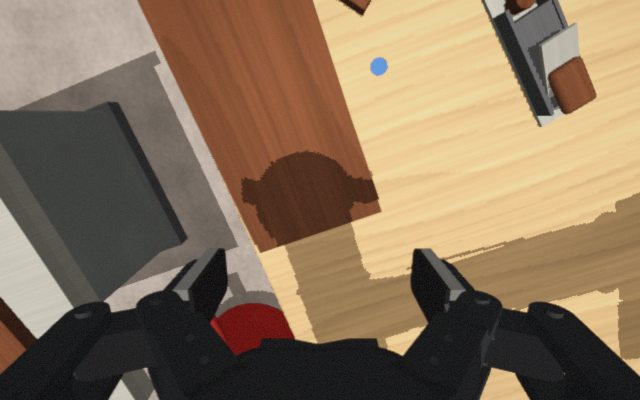

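Run:
```python
from h import *
import pickle
S=pickle.load(open('s0.pkl','rb'))
for n,(a,b,c,d) in {'scene':(250,410,130,310),'side':(220,350,130,290)}.items():
    s=S[n]; im=s['pixels'][c:d,a:b,::-1]; cv2.imwrite(f'pics/{n}crop0.png',cv2.resize(im,None,fx=4 if n=='side' else 3.3,fy=4 if n=='side' else 3.3,interpolation=cv2.INTER_CUBIC)[:600])
    W=cloud(s)
    for y in range(c,d,15):
        print(y,[tuple(np.round(W[y,x]).astype(int)) if W[y,x,0]==W[y,x,0] else 0 for x in range(a+10,b,20)])
```

```text
130 [(np.int64(108), np.int64(13), np.int64(153)), (np.int64(-147), np.int64(184), np.int64(6)), (np.int64(-104), np.int64(248), np.int64(8)), (np.int64(-82), np.int64(321), np.int64(-2)), (np.int64(-38), np.int64(383), np.int64(1)), (np.int64(4), np.int64(446), np.int64(3)), (np.int64(39), np.int64(512), np.int64(1)), (np.int64(77), np.int64(577), np.int64(0))]
145 [(np.int64(68), np.int64(22), np.int64(81)), (np.int64(-39), np.int64(136), np.int64(3)), (np.int64(432), np.int64(-3), np.int64(249)), (np.int64(35), np.int64(258), np.int64(4)), (np.int64(65), np.int64(324), np.int64(-1)), (np.int64(100), np.int64(386), np.int64(-1)), (np.int64(138), np.int64(446), np.int64(-1)), (np.int64(174), np.int64(507), np.int64(-1))]
160 [(np.int64(77), np.int64(14), np.int64(32)), (np.int64(80), np.int64(83), np.int64(14)), (np.int64(439), np.int64(-9), np.int64(211)), (np.int64(475), np.int64(29), np.int64(218)), (np.int64(542), np.int64(48), np.int64(245)), (np.int64(569), np.int64(87), np.int64(246)), (np.int64(270), np.int64(355), np.int64(27)), (np.int64(266), np.int64(440), np.int64(1))]

[... 5621 characters left out ...]
np.int64(24)), (np.int64(713), np.int64(109), np.int64(95)), (np.int64(633), np.int64(112), np.int64(28)), (np.int64(577), np.int64(142), np.int64(0))]
265 [(np.int64(814), np.int64(-34), np.int64(24)), (np.int64(767), np.int64(-5), np.int64(2)), (np.int64(731), np.int64(42), np.int64(2)), (np.int64(696), np.int64(87), np.int64(2)), (np.int64(660), np.int64(133), np.int64(2)), (np.int64(624), np.int64(178), np.int64(0))]
280 [(np.int64(843), np.int64(-8), np.int64(5)), (np.int64(815), np.int64(46), np.int64(19)), (np.int64(769), np.int64(76), np.int64(-3)), (np.int64(734), np.int64(119), np.int64(-5)), (np.int64(704), np.int64(168), np.int64(3)), (np.int64(666), np.int64(209), np.int64(-4))]
```

```bash
ls pics
```

```text
scene0.png
scenecrop0.png
side0.png
sidecrop0.png
wrist0.png
```

View pics/scenecrop0.png

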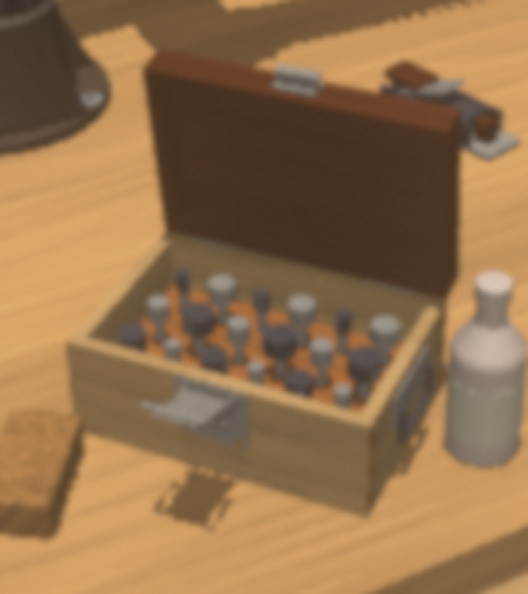

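View pics/sidecrop0.png

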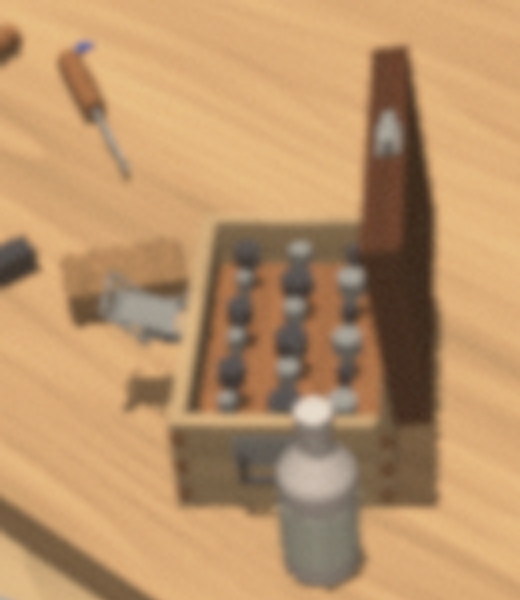

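Run:
```python
from h import *
import pickle
S=pickle.load(open('s0.pkl','rb'))
A=cloud(S['scene']);B=cloud(S['side'])
def line(P):
    P=P.astype(np.float32)
    for _ in range(4):
        vx,vy,x,y=cv2.fitLine(P[:,:2],cv2.DIST_HUBER,0,.01,.01).ravel()
        d=(P[:,0]-x)*-vy+(P[:,1]-y)*vx
        P=P[abs(d)<max(2.5,2*np.median(abs(d)))]
    return np.array([x,y]),np.array([vx,vy]),len(P),abs(d).mean()
# front face scene
m=np.zeros((400,640),bool); m[225:290,272:372]=1
P=A[m]; P=P[(P[:,2]>12)&(P[:,2]<75)]
n0=np.array([.588,-.809]); 
h=(P[:,:2]@n0); r=np.histogram(h,bins=np.arange(300,480,5)); print(list(zip(r[1].astype(int),r[0])))
f=h>np.percentile(h,40)
q=P[(h>405)&(h<430)]
q=P[abs(h-r[1][np.argmax(r[0])]-2.5)<12]
p,v,n,e=line(q); print('front',p,v,n,e, np.degrees(np.arctan2(v[1],v[0])))
# end face: scene & side
for nm,C,(a,b,c,d) in [('scene',A,(360,388,240,280)),('side',B,(264,328,236,256))]:
    Q=C[c:d,a:b].reshape(-1,3); Q=Q[(Q[:,2]>10)&(Q[:,2]<78)]
    e0=np.array([.809,.588]); h=Q[:,:2]@e0; r=np.histogram(h,bins=np.arange(500,680,5)); print([(int(x),int(y)) for x,y in zip(r[1],r[0]) if y])
    k=r[1][np.argmax(r[0])]+2.5; p,v,n,e=line(Q[abs(h-k)<10]); print(nm,p,v,n,e,np.degrees(np.arctan2(v[1],v[0])))
# rim
for nm,C in [('scene',A),('side',B)]:
    Q=C.reshape(-1,3); w=(Q[:,2]>80)&(Q[:,2]<90)&(Q[:,0]>400)&(Q[:,0]<740)&(Q[:,1]>-150)&(Q[:,1]<160)
    rr=cv2.minAreaRect(Q[w][:,:2].astype(np.float32)); print(nm,rr,w.sum())
```

```text
[(np.int64(300), np.int64(88)), (np.int64(305), np.int64(51)), (np.int64(310), np.int64(34)), (np.int64(315), np.int64(29)), (np.int64(320), np.int64(52)), (np.int64(325), np.int64(67)), (np.int64(330), np.int64(50)), (np.int64(335), np.int64(67)), (np.int64(340), np.int64(163)), (np.int64(345), np.int64(153)), (np.int64(350), np.int64(70)), (np.int64(355), np.int64(56)), (np.int64(360), np.int64(20)), (np.int64(365), np.int64(26)), (np.int64(370), np.int64(34)), (np.int64(375), np.int64(25)), (np.int64(380), np.int64(53)), (np.int64(385), np.int64(72)), (np.int64(390), np.int64(30)), (np.int64(395), np.int64(12)), (np.int64(400), np.int64(13)), (np.int64(405), np.int64(12)), (np.int64(410), np.int64(30)), (np.int64(415), np.int64(1203)), (np.int64(420), np.int64(357)), (np.int64(425), np.int64(2)), (np.int64(430), np.int64(3)), (np.int64(435), np.int64(8)), (np.int64(440), np.int64(11)), (np.int64(445), np.int64(6)), (np.int64(450), np.int64(8)), (np.int64(455), np.int64(4)), (np.int64(460), np.int64(3)), (np.int64(465), np.int64(5)), (np.int64(470), np.int64(0))]
front [626.2984   -62.188576] [0.80408967 0.594508  ] 1386 1.0104703 36.477566
[(540, 1), (545, 31), (550, 13), (555, 13), (575, 116), (580, 229), (585, 67), (600, 6), (605, 29), (610, 29)]
scene [687.13544   41.922493] [ 0.57873577 -0.8155151 ] 302 0.74195015 -54.638325
[(535, 3), (540, 4), (545, 4), (570, 14), (575, 381), (580, 183), (585, 25), (630, 3), (640, 2)]
side [673.1473    58.428356] [ 0.59529996 -0.8035035 ] 460 1.0568852 -53.465977
scene ((611.6568603515625, 4.8517913818359375), (320.5775146484375, 210.9034423828125), 38.36405944824219) 1669
side ((606.8950805664062, 8.629379272460938), (324.6810607910156, 232.863037109375), 36.44927978515625) 822
```

Run:
```python
from h import *
import pickle
S=pickle.load(open('s0.pkl','rb'))
A=cloud(S['scene']);B=cloud(S['side'])
y=np.radians(126.4); X=np.array([np.cos(y),np.sin(y)]);Y=np.array([-np.sin(y),np.cos(y)])
# front face extents
for nm,C in [('scene',A),('side',B)]:
    Q=C.reshape(-1,3); Q=Q[np.isfinite(Q[:,0])]
    c=np.c_[Q[:,:2]@X,Q[:,:2]@Y,Q[:,2]]
    near=(c[:,0]>-520)&(c[:,0]<-220)&(c[:,1]>-620)&(c[:,1]<-300)
    c=c[near]
    f=(abs(c[:,0]+422)<3)&(c[:,2]>15)&(c[:,2]<70); print(nm,'front y',np.percentile(c[f,1],[0,1,2,98,99,100]) if f.sum() else 0)
    f=(abs(c[:,2]-85)<4); print('rim y',np.percentile(c[f,1],[0,2,5,95,98,100]),'x',np.percentile(c[f,0],[0,2,5,95,98,100]))
    f=(c[:,2]>130)&(c[:,1]>-560)
    print('lid y',np.percentile(c[f,1],[0,1,2,98,99,100]),f.sum(),'z max',np.percentile(c[f,2],[95,98,99,100]))
    L=c[f]
    for z in range(130,260,10):
        k=abs(L[:,2]-z)<5
        if k.sum(): print(z,k.sum(),np.percentile(L[k,0],[2,20,50,80,98]).round(1))
```

```text
scene front y [-579.45470026 -576.82340284 -574.97715064 -342.49358382 -340.08268001
 -336.19697888]
rim y [-619.60123211 -577.75022564 -576.33991256 -341.85138684 -339.4772199
 -335.94832355] x [-463.28682961 -452.67246265 -438.42495859 -261.86418447 -260.39589735
 -250.77371808]
lid y [-559.90748554 -556.90847088 -554.73568788 -342.26578346 -339.85327186
 -337.44440619] 3397 z max [247.93241433 250.77606386 258.01354248 261.62984409]
130 139 [-268.1 -249.7 -247.9 -246.4 -244.1]
140 242 [-268.5 -250.6 -249.  -247.4 -245.2]
150 256 [-270.7 -252.  -250.3 -249.  -246.6]
160 253 [-271.9 -253.4 -251.6 -250.  -247.8]
170 265 [-272.6 -254.8 -252.9 -251.2 -249.5]
180 268 [-274.  -255.8 -254.2 -252.5 -250.9]
190 262 [-275.9 -257.5 -255.7 -254.  -251.7]
200 283 [-277.6 -258.6 -256.7 -255.2 -253.3]
210 275 [-279.8 -260.3 -258.4 -256.9 -254.8]
220 153 [-279.9 -262.5 -259.9 -258.2 -256. ]
230 54 [-283.1 -281.8 -280.5 -278.5 -276.2]
240 391 [-285.5 -283.4 -281.5 -278.  -266.5]
250 506 [-284.1 -276.1 -268.6 -260.2 -254.2]
side front y [-579.44935167 -579.36789772 -579.28644377 -574.82979326 -574.8
[... 236 characters left out ...]
3661 -556.0247547  -340.54621446 -339.50300896
 -332.05030985] 784 z max [249.40589612 257.99210241 259.52210983 261.36826653]
130 21 [-243.1 -242.7 -242.2 -241.6 -241.2]
140 17 [-243.4 -243.2 -242.9 -242.6 -242.2]
150 28 [-245.2 -244.8 -244.2 -243.6 -243.2]
160 25 [-246.4 -246.1 -245.6 -245.4 -245.1]
170 23 [-247.6 -247.2 -246.7 -246.1 -245.7]
180 29 [-249.1 -248.7 -248.3 -247.9 -247.4]
190 23 [-250.1 -249.7 -249.3 -249.  -248.3]
200 29 [-251.8 -251.2 -250.8 -250.5 -250.1]
210 26 [-252.9 -252.3 -252.  -251.6 -251. ]
220 27 [-254.3 -253.8 -253.4 -253.  -252.7]
230 30 [-255.4 -255.1 -254.6 -254.2 -253.7]
240 135 [-284.6 -282.2 -277.7 -256.8 -255.5]
250 347 [-283.6 -276.1 -268.2 -261.1 -257.1]
```

```bash
cat >> h.py <<'E'
yaw=np.radians(126.4); CX=np.array([np.cos(yaw),np.sin(yaw),0]);CY=np.array([-np.sin(yaw),np.cos(yaw),0]);CZ=np.array([0,0,1.])
CO=np.array([571.6,-3.5,0]); M=np.c_[CX,CY,CZ]
def tocase(p): return (np.asarray(p)-CO)@M
def toworld(c): return CO+M@np.asarray(c,float)
def tipnow(L=73):
    s=state(); Rt=R.from_quat(s['eef_rot']).as_matrix(); tip=tocase(s['position']+L*Rt[:,2])
    z=Rt[:,2]@M
    return tip, np.degrees(np.arctan2(z[0],-z[2])),s
def go(tip,tilt=0,L=73,n=None):
    """tip case coords; prints waypoints"""
    s=state(); R0=R.from_quat(s['eef_rot'])
    Rt=R.from_matrix(np.c_[CY,CX,-CZ])*R.from_euler('x',-tilt,degrees=True)
    p=toworld(tip)-L*Rt.as_matrix()[:,2]
    d=R0.inv().apply(p-s['position']); rv=(R0.inv()*Rt).as_rotvec(degrees=True)
    print('shift',d.round(0),'turn',rv.round(1),'len',np.linalg.norm(d).round(0),'rows>=',np.ceil(max(np.linalg.norm(d)/50,np.linalg.norm(rv)/8.59)), 'TCP',p.round(0))
def rep():
    t,a,s=tipnow(); f=s['contact_force']@M
    print('t',round(s['t'],2),'tip',t.round(1),'tilt',round(a,1),'Fcase',f.round(1),'w',round(s['grip_width'],1),'j',s['joint_pos'].round(2))
E
python3 -c "
from h import *
rep(); go((150,0,230))"
```

```text
t 0.15 tip [ 714.9 -104.2  230.2] tilt -0.0 Fcase [0.3 0.  0.9] w 85.2 j [ 1.51  0.36  0.01 -0.   -1.22 -0.29]
shift [ 399. -413.    1.] turn [-0.  -0.1 33.6] len 575.0 rows>= 12.0 TCP [483. 117. 303.]
```

```bash
python3 -m creep '[[[0,0,6],[33,-34,0],0],[[0,0,13],[66,-69,0],0],[[0,0,20],[100,-103,0],0],[[0,0,27],[133,-137,0],0],[[0,0,33.6],[166,-172,0],0]]'; python3 -c "
from h import *
rep(); go((150,0,230))"
```

```text
t: 0.65
position: [336.3, 417.1, 303.3]
eef_rot: [-0.31, 0.951, -0.001, -0.0]
contact_force: [1.0, 0.6, 0.5]
grip_width: 11.9
t 0.65 tip [478.1 -60.1 230.3] tilt -0.1 Fcase [-0.1 -1.2  0.5] w 11.9 j [ 1.26  0.13 -0.29  0.   -1.15 -0.63]
shift [  58. -328.    1.] turn [-0.1 -0.1 -0.3] len 334.0 rows>= 7.0 TCP [483. 117. 303.]
```

```bash
python3 -m creep '[[[0,0,0],[8,-45,0],0],[[0,0,0],[16,-90,0],0],[[0,0,0],[24,-135,0],0],[[0,0,0],[32,-180,0],0],[[0,0,0],[39,-220,0],0]]'; python3 -c "
from h import *
rep(); go((150,0,225))"
```

```text
t: 1.15
position: [434.7, 214.3, 303.6]
eef_rot: [-0.31, 0.951, -0.0, -0.0]
contact_force: [0.4, 0.6, 0.2]
grip_width: 0.1
t 1.15 tip [256.5 -18.9 230.6] tilt -0.0 Fcase [ 0.3 -0.7  0.2] w 0.1 j [ 0.87  0.04 -0.39  0.   -1.14 -0.24]
shift [  18. -107.    6.] turn [-0.  -0.  -0.3] len 108.0 rows>= 3.0 TCP [483. 117. 298.]
```

```bash
python3 -m creep '[[[0,0,0],[6,-35,3],0],[[0,0,0],[12,-70,6],0],[[0,0,0],[18,-105,9],0],[[0,0,0],[18,-130,13],0],[[0,0,0],[18,-136,15],0]]'
python3 - <<'E'
from h import *
rep(); go((80,0,215)); save(snapshot('wrist'),'w1'); save(snapshot('side'),'s1')
E
```

```text
t: 1.65
position: [500.9, 91.7, 288.2]
eef_rot: [-0.309, 0.951, -0.001, -0.001]
contact_force: [0.3, 1.2, 0.8]
grip_width: -0.0
t 1.65 tip [118.6   0.5 215.2] tilt -0.0 Fcase [ 0.8 -0.9  0.8] w -0.0 j [ 0.57  0.1  -0.37  0.   -1.11  0.06]
shift [ -1. -39.   0.] turn [-0.  -0.1 -0.5] len 39.0 rows>= 1.0 TCP [524.  61. 288.]
```

View pics/w1.png

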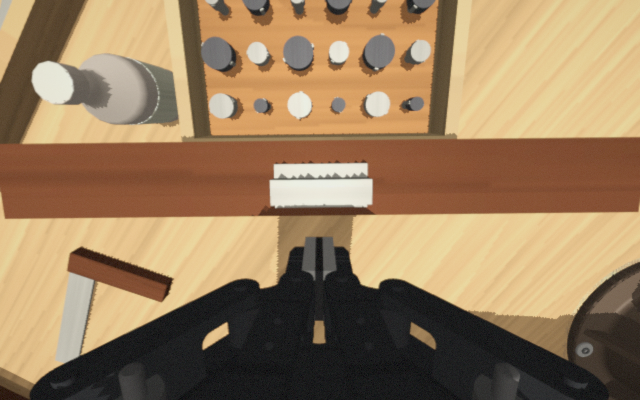

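View pics/s1.png

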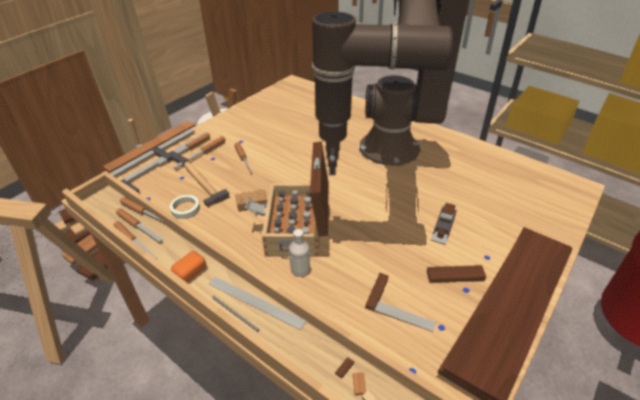

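Run:
```python
from h import *
t,a,s=tipnow(); r=135;h=9
for th in [1.4,1.25,1.1,.95,.8,.65,.5,.35,.2,.1,0]:
    P=np.array([80+h-r*np.cos(th)+28*np.sin(th),0,85+r*np.sin(th)+28*np.cos(th)])
    d=P-t; print(th,P.round(0),'shift',[0,round(d[0]),round(-d[2])])
```

```text
1.4 [ 94.   0. 223.] shift [0, -26, -8]
1.25 [ 73.   0. 222.] shift [0, -47, -7]
1.1 [ 53.   0. 218.] shift [0, -67, -3]
0.95 [ 33.   0. 211.] shift [0, -87, 4]
0.8 [ 15.   0. 201.] shift [0, -105, 14]
0.65 [ -2.   0. 189.] shift [0, -121, 26]
0.5 [-16.   0. 174.] shift [0, -136, 41]
0.35 [-28.   0. 158.] shift [0, -148, 58]
0.2 [-38.   0. 139.] shift [0, -158, 76]
0.1 [-43.   0. 126.] shift [0, -162, 89]
0 [-46.   0. 113.] shift [0, -166, 102]
```

```bash
python3 -m creep '[[[0,0,0],[0,-15,-6],0],[[0,0,0],[0,-32,-8],0],[[0,0,0],[0,-50,-7],0],[[0,0,0],[0,-67,-3],0],[[0,0,0],[0,-87,4],0]]'
python3 - <<'E'
from h import *
rep(); save(snapshot('scene'),'c2')
t,a,s=tipnow(); r=135;h=9
for th in [.8,.65,.5,.35,.2,.1,0]:
    P=np.array([80+h-r*np.cos(th)+28*np.sin(th),0,85+r*np.sin(th)+28*np.cos(th)])
    d=P-t; print(th,P.round(0),'shift',[0,round(d[0]),round(-d[2])])
E
```

```text
t: 2.25
position: [551.3, 23.6, 284.8]
eef_rot: [-0.31, 0.951, -0.0, -0.0]
contact_force: [-1.2, 2.1, -0.1]
grip_width: 0.3
t 2.25 tip [ 33.8   0.3 211.8] tilt -0.0 Fcase [ 2.4 -0.3 -0.1] w 0.3 j [ 0.4   0.17 -0.29  0.   -1.11  0.23]
0.8 [ 15.   0. 201.] shift [0, -17, 9]
0.65 [ -2.   0. 189.] shift [0, -34, 21]
0.5 [-16.   0. 174.] shift [0, -48, 36]
0.35 [-28.   0. 158.] shift [0, -60, 52]
0.2 [-38.   0. 139.] shift [0, -70, 71]
0.1 [-43.   0. 126.] shift [0, -75, 84]
0 [-46.   0. 113.] shift [0, -78, 97]
```

View pics/c2.png

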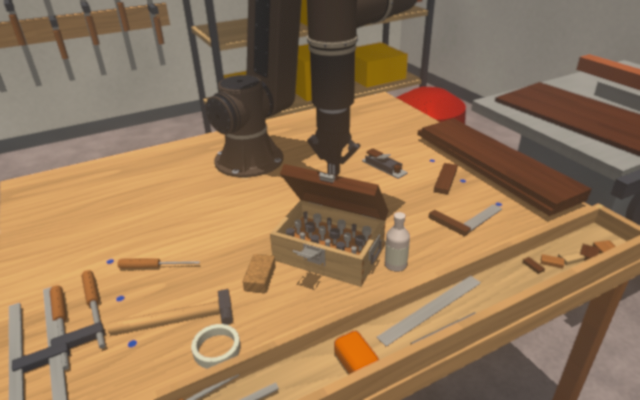

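Lid is closing nicely (edge near px (335,178)), force about 2 N. Continue the arc.

```bash
python3 -m creep '[[[0,0,0],[0,-17,9],0],[[0,0,0],[0,-34,21],0],[[0,0,0],[0,-48,36],0],[[0,0,0],[0,-60,52],0],[[0,0,0],[0,-69,69],0]]'
python3 - <<'E'
from h import *
rep(); go((-50,0,111))
E
```

```text
t: 2.8
position: [593.5, -33.8, 213.7]
eef_rot: [-0.31, 0.951, -0.001, -0.001]
contact_force: [0.6, 0.6, 1.6]
grip_width: -0.1
t 2.8 tip [-37.4   0.5 140.7] tilt -0.1 Fcase [ 0.2 -0.8  1.6] w -0.1 j [ 0.27  0.3  -0.29  0.   -0.98  0.36]
shift [ -0. -13.  30.] turn [-0.1 -0.1 -0.3] len 32.0 rows>= 1.0 TCP [601. -44. 184.]
```

```bash
python3 -m creep '[[[0,0,0],[0,-5,10],0],[[0,0,0],[0,-9,20],0],[[0,0,0],[0,-12,27],0],[[0,0,0],[0,-12,31],0],[[0,0,0],[0,-12,32],0]]'
python3 - <<'E'
from h import *
rep(); save(snapshot('wrist'),'w3'); save(snapshot('scene'),'c3')
E
```

```text
t: 3.3
position: [600.6, -43.3, 185.3]
eef_rot: [-0.31, 0.951, -0.001, -0.0]
contact_force: [-13.8, 4.0, 33.1]
grip_width: 0.1
t 3.3 tip [-49.4   0.4 112.3] tilt -0.1 Fcase [11.4  8.8 33.1] w 0.1 j [ 0.25  0.34 -0.31  0.   -0.92  0.38]
```

View pics/w3.png

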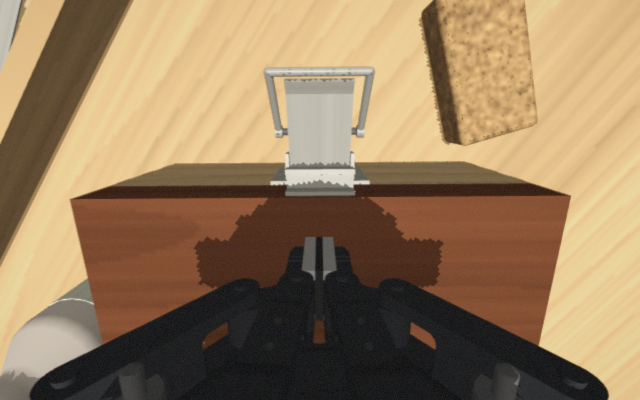

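View pics/c3.png

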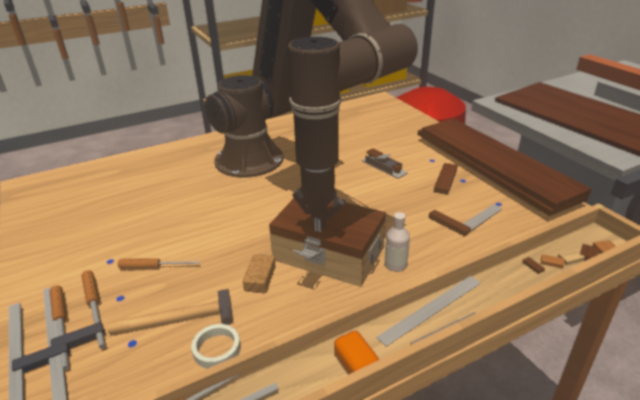

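```bash
python3 -m creep '[[[0,0,0],[0,0,-10],0],[[0,0,0],[0,0,-25],0],[[0,0,0],[0,0,-40],0],[[0,0,0],[0,0,-55],0],[[0,0,0],[0,0,-58],0]]'
python3 - <<'E'
from h import *
rep(); s=snapshot('wrist'); save(s,'w4'); import pickle; pickle.dump(s,open('w4.pkl','wb'))
W=(cloud(s)-CO)@M
im=s['pixels'].astype(int)
for y in range(60,240,8):
    print(y,[tuple(W[y,x].round(0).astype(int).tolist()) if np.isfinite(W[y,x,0]) else 0 for x in (270,280,300,320,340,360,370)])
E
```

```text
t: 3.9
position: [601.3, -42.9, 245.5]
eef_rot: [-0.311, 0.951, -0.002, 0.002]
contact_force: [0.3, 0.0, 0.3]
grip_width: -0.2
t 3.9 tip [-49.7  -0.7 172.5] tilt -0.3 Fcase [-0.2 -0.3  0.3] w -0.2 j [ 0.25  0.28 -0.24  0.   -1.05  0.38]
60 [(-168, -48, 2), (-168, -39, 0), (-167, -20, 1), (-167, -1, 1), (-167, 17, 1), (-167, 36, 1), (-167, 46, 1)]
68 [(-161, -49, 0), (-161, -39, 0), (-161, -20, 1), (-161, -1, -1), (-160, 18, 1), (-160, 37, 0), (-160, 46, 1)]
76 [(-153, -49, 2), (-154, -40, 1), (-153, -21, 0), (-153, -1, 0), (-153, 18, 1), (-153, 37, 0), (-153, 46, 0)]
84 [(-146, -49, 1), (-146, -40, 2), (-137, -14, 108), (-136, -2, 108), (-136, 11, 108), (-146, 37, 0), (-146, 47, 1)]
92 [(-139, -50, 2), (-139, -40, -1), (-132, -15, 97), (-132, -2, 98), (-132, 12, 98), (-139, 37, 1), (-139, 47, 1)]
100 [(-132, -50, 1), (-132, -40, 1), (-128, -15, 93), (-127, -2, 92), (-127, 12, 93), (-131, 37, 3), (-131, 47, 0)]
108 [(-124, -51, 0), (-124, -41, 1), (-122, -16, 90), (-122, -2, 93), (-122, 12, 92), (-124, 38, 0), (-124, 48, 1)]
116 [(-117, -51, -1), (-117, -41, 0), (-117, -16, 91), (-117
[... 1125 characters left out ...]
), (-64, -29, 113), (-65, -15, 114), (-64, -2, 113), (-65, 12, 114), (-64, 26, 113), (-65, 32, 114)]
204 [(-59, -36, 112), (-59, -29, 113), (-59, -15, 113), (-59, -2, 114), (-59, 12, 115), (-58, 26, 112), (-59, 32, 113)]
212 [(-53, -36, 114), (-53, -29, 114), (-53, -15, 114), (-53, -2, 113), (-53, 12, 113), (-53, 26, 114), (-53, 33, 114)]
220 [(-48, -36, 114), (-47, -30, 113), (-48, -16, 114), (-47, -2, 113), (-47, 12, 113), (-47, 26, 113), (-48, 33, 115)]
228 [(-42, -37, 114), (-41, -30, 113), (-41, -16, 113), (-41, -2, 113), (-41, 12, 114), (-41, 26, 112), (-41, 33, 113)]
236 [(-36, -37, 114), (-35, -30, 113), (-36, -16, 114), (-35, -2, 114), (-35, 12, 114), (-35, 26, 113), (-35, 34, 113)]
```

View pics/w4.png

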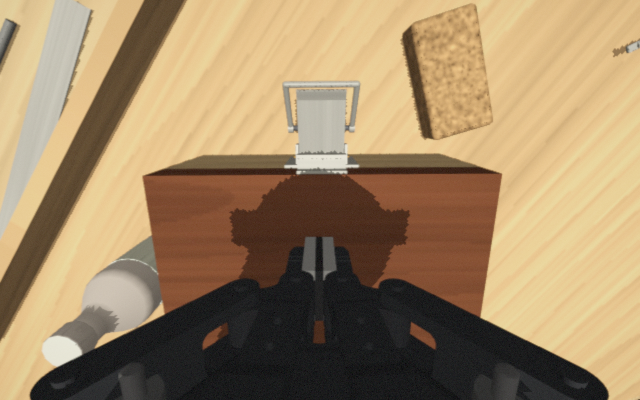

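```bash
python3 -m creep '[[[0,0,0],[0,-35,0],0],[[0,0,0],[0,-75,0],0],[[0,0,0],[0,-110,8],0],[[0,0,0],[0,-123,40],0],[[0,0,0],[0,-123,70],0]]'
python3 - <<'E'
from h import *
rep(); go((-170,-1,100))
E
```

```text
t: 4.45
position: [674.5, -144.2, 173.2]
eef_rot: [-0.309, 0.951, -0.001, 0.002]
contact_force: [-0.3, 0.6, -1.1]
grip_width: 0.3
t 4.45 tip [-174.5    0.5  100.2] tilt -0.2 Fcase [ 0.7 -0.1 -1.1] w 0.3 j [ 0.07  0.48 -0.12  0.   -0.97  0.56]
shift [-2.  4.  0.] turn [-0.2  0.1 -0.4] len 5.0 rows>= 1.0 TCP [ 673. -140.  173.]
```

```bash
python3 -m creep '[[[0,0,0],[-1,24,0],0],[[0,0,0],[-1,34,-5],0],[[0,0,0],[-1,44,-10],0],[[0,0,0],[-1,54,-12],0],[[0,0,0],[-1,64,-11],0]]'
python3 - <<'E'
from h import *
rep(); save(snapshot('wrist'),'w5')
E
```

```text
t: 4.95
position: [637.9, -91.0, 185.7]
eef_rot: [-0.31, 0.951, -0.002, 0.003]
contact_force: [0.3, -0.6, -1.0]
grip_width: 0.2
t 4.95 tip [-110.2   -1.8  112.7] tilt -0.3 Fcase [-0.7  0.1 -1. ] w 0.2 j [ 0.16  0.4  -0.22  0.   -0.95  0.47]
```

View pics/w5.png

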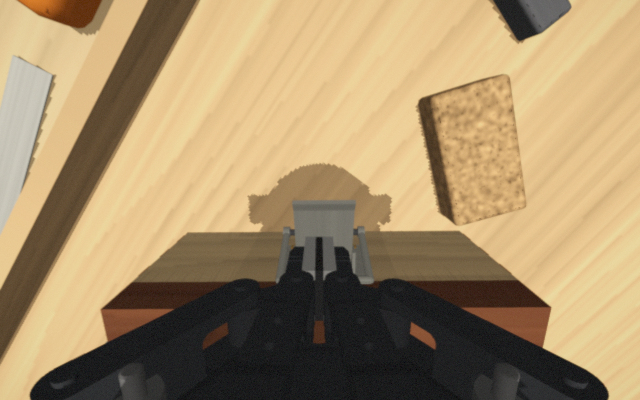

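Run:
```python
from h import *
go((-128,0,125),35)
```

```text
shift [  1. -61.   0.] turn [-35.2   0.3  -0.2] len 61.0 rows>= 5.0 TCP [ 672. -140.  185.]
```

```bash
python3 -m creep '[[[-2,0,0],[0,-10,-8],0],[[-10,0,0],[0,-25,-10],0],[[-18,0,0],[0,-40,-10],0],[[-27,0,0],[0,-52,-8],0],[[-35,0,0],[1,-61,-5],0]]'
python3 - <<'E'
from h import *
rep(); s=snapshot('wrist'); save(s,'w6'); s=snapshot('scene'); save(s,'c6')
cv2.imwrite('pics/c6z.png',cv2.resize(s['pixels'][190:300,250:410,::-1],None,fx=4,fy=4,interpolation=cv2.INTER_CUBIC))
go((-128,0,115),35)
E
```

```text
t: 5.5
position: [673.0, -140.6, 191.9]
eef_rot: [-0.297, 0.906, 0.287, -0.09]
contact_force: [1.2, -0.5, -0.1]
grip_width: 0.1
t 5.5 tip [-128.7   -0.9  132.1] tilt 35.0 Fcase [-1.1 -0.7 -0.1] w 0.1 j [-0.14  0.7   0.39 -0.43 -1.69  0.81]
shift [-3. -4.  9.] turn [ 0.4  0.3 -0.5] len 10.0 rows>= 1.0 TCP [ 672. -140.  175.]
```

View pics/w6.png

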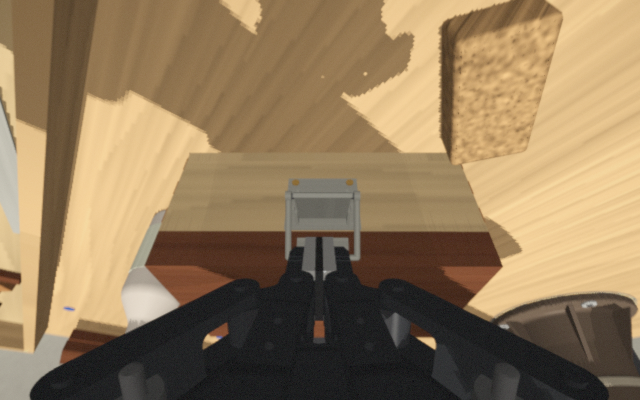

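View pics/c6z.png

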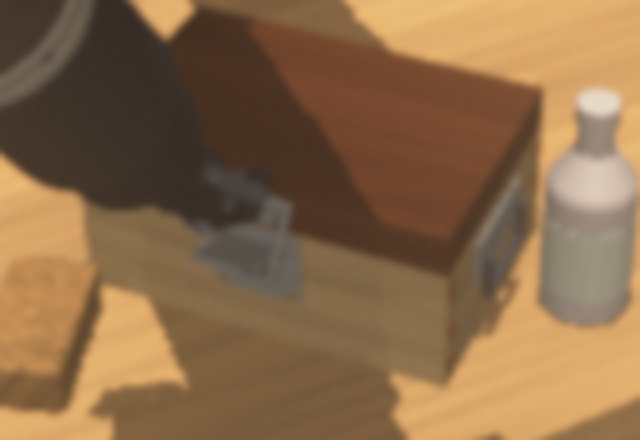

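```bash
cat > pl.py <<'E'
from h import *
def pl(ths,r=32,h=8,a=35):
    t,_,s=tipnow(); Rt=R.from_quat(s['eef_rot']).as_matrix()
    for th in ths:
        S=np.array([r*np.sin(th)+5.5*np.cos(th),75-r*np.cos(th)+5.5*np.sin(th)]); N=np.array([np.cos(th),np.sin(th)])
        ar=np.radians(a); c=h*abs(N@np.array([-np.cos(ar),np.sin(ar)])); P=S+c*N
        T=np.array([-93-P[0],-1,P[1]]); d=Rt.T@(M@(T-t)); print(th,T.round(0),'shift',d.round(0))
E
python3 -c "
from pl import *
pl([2.2,1.88,1.7,1.5,1.35,1.2])"
```

```text
2.2 [-111.   -1.  104.] shift [-3.  3. 27.]
1.88 [-120.   -1.   96.] shift [-3. -9. 29.]
1.7 [-123.   -1.   90.] shift [ -3. -15.  32.]
1.5 [-126.   -1.   82.] shift [ -3. -21.  37.]
1.35 [-126.   -1.   76.] shift [ -3. -25.  41.]
1.2 [-126.   -1.   70.] shift [ -3. -28.  47.]
```

```bash
python3 -m creep '[[[0,0,0],[-1,-5,17],0],[[0,0,0],[-1,-9,28],0],[[0,0,0],[-1,-15,32],0],[[0,0,0],[-1,-21,37],0],[[0,0,0],[-1,-25,41],0]]'
python3 - <<'E'
from pl import *
rep(); s=snapshot('wrist'); save(s,'w7'); s=snapshot('scene')
cv2.imwrite('pics/c7z.png',cv2.resize(s['pixels'][190:300,250:410,::-1],None,fx=4,fy=4,interpolation=cv2.INTER_CUBIC))
pl([1.35,1.2,1.05,.9,.75,.6,.45,.3,.15,0])
E
```

```text
t: 6.1
position: [670.5, -139.5, 136.8]
eef_rot: [-0.293, 0.907, 0.288, -0.094]
contact_force: [-1.0, 0.7, 0.3]
grip_width: 0.2
t 6.1 tip [-126.     0.7   77.2] tilt 35.3 Fcase [1.2 0.4 0.3] w 0.2 j [-0.13  0.75  0.34 -0.43 -1.61  0.84]
1.35 [-126.   -1.   76.] shift [-2. -0.  0.]
1.2 [-126.   -1.   70.] shift [-2. -3.  5.]
1.05 [-124.   -1.   64.] shift [-2. -5. 11.]
0.9 [-122.   -1.   60.] shift [-2. -6. 16.]
0.75 [-120.   -1.   56.] shift [-2. -7. 20.]
0.6 [-118.   -1.   53.] shift [-2. -7. 24.]
0.45 [-115.   -1.   50.] shift [-2. -6. 28.]
0.3 [-112.   -1.   48.] shift [-2. -6. 32.]
0.15 [-109.   -1.   45.] shift [-2. -4. 36.]
0 [-105.   -1.   43.] shift [-2. -2. 40.]
```

View pics/w7.png

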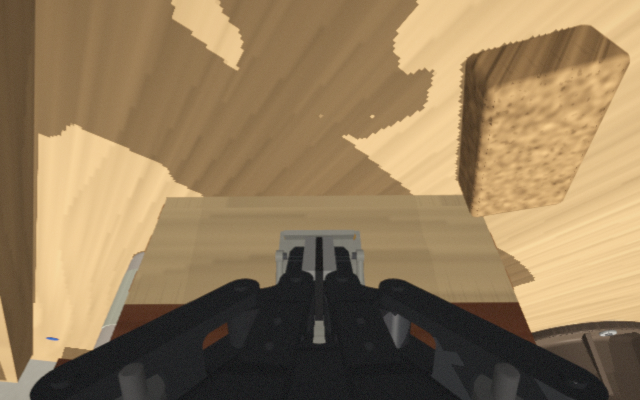

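View pics/c7z.png

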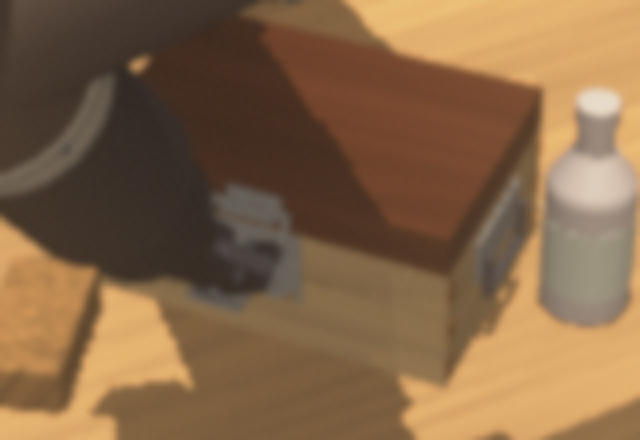

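```bash
python3 -m creep '[[[0,0,0],[-1,-2,3],0],[[0,0,0],[-1,-3,6],0],[[0,0,0],[-1,-4,9],0],[[0,0,0],[-1,-5,12],0],[[0,0,0],[-1,-6,15],0]]'
python3 - <<'E'
from pl import *
rep(); s=snapshot('wrist'); save(s,'w8'); s=snapshot('scene')
cv2.imwrite('pics/c8z.png',cv2.resize(s['pixels'][190:300,250:410,::-1],None,fx=4,fy=4,interpolation=cv2.INTER_CUBIC))
pl([.9,.75,.6,.45,.3,.15,0])
E
```

```text
t: 6.7
position: [669.0, -136.0, 120.5]
eef_rot: [-0.293, 0.907, 0.289, -0.094]
contact_force: [0.7, 0.9, 2.7]
grip_width: 0.4
t 6.7 tip [-122.2   -0.2   60.9] tilt 35.3 Fcase [ 0.3 -1.1  2.7] w 0.4 j [-0.13  0.76  0.32 -0.43 -1.59  0.85]
0.9 [-122.   -1.   60.] shift [-1. -0.  1.]
0.75 [-120.   -1.   56.] shift [-1. -1.  4.]
0.6 [-118.   -1.   53.] shift [-1. -1.  8.]
0.45 [-115.   -1.   50.] shift [-1. -1. 12.]
0.3 [-112.   -1.   48.] shift [-1.  0. 16.]
0.15 [-109.   -1.   45.] shift [-1.  2. 20.]
0 [-105.   -1.   43.] shift [-1.  4. 24.]
```

View pics/w8.png

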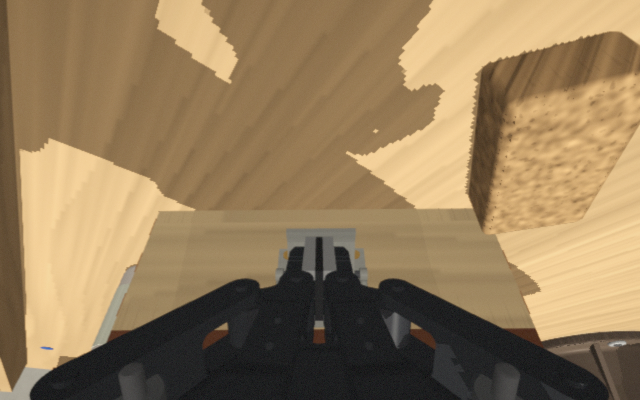

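View pics/c8z.png

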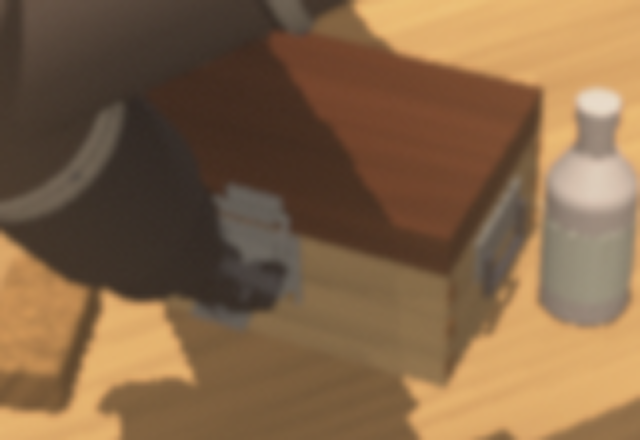

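```bash
python3 -m creep '[[[0,0,0],[-1,-1,4],0],[[0,0,0],[-1,-1,8],0],[[0,0,0],[-1,0,12],0],[[0,0,0],[-1,2,16],0],[[0,0,0],[-1,5,20],0]]'
python3 - <<'E'
from pl import *
rep(); s=snapshot('wrist'); save(s,'w9')
pl([.3,.15,0])
E
```

```text
t: 7.3
position: [660.2, -122.2, 105.7]
eef_rot: [-0.293, 0.907, 0.289, -0.094]
contact_force: [0.6, -1.0, -0.4]
grip_width: -0.4
t 7.3 tip [-105.8   -1.2   46.2] tilt 35.4 Fcase [-1.2  0.1 -0.4] w -0.4 j [-0.12  0.76  0.28 -0.44 -1.55  0.85]
0.3 [-112.   -1.   48.] shift [ 0. -6. -5.]
0.15 [-109.   -1.   45.] shift [ 0. -4. -1.]
0 [-105.   -1.   43.] shift [ 0. -2.  2.]
```

View pics/w9.png

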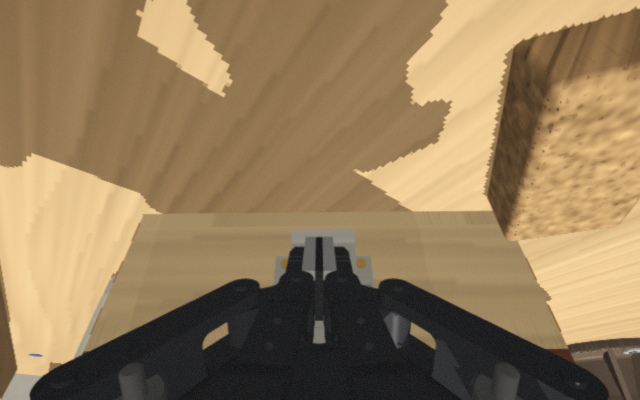

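```bash
python3 -m creep '[[[0,0,0],[0,2,1],0],[[0,0,0],[0,3,2],0],[[0,0,0],[0,5,3.5],0],[[0,0,0],[0,6,4],0],[[0,0,0],[0,7,5],0]]'; python3 -c "
from h import *
rep()"
```

```text
t: 7.85
position: [658.5, -119.8, 106.5]
eef_rot: [-0.293, 0.909, 0.284, -0.091]
contact_force: [13.5, -24.6, -2.3]
grip_width: 0.0
t 7.85 tip [-103.7   -1.4   46.4] tilt 34.7 Fcase [-27.8   3.7  -2.3] w 0.0 j [-0.11  0.75  0.27 -0.44 -1.53  0.85]
```

Firm 28 N inward contact on the lever: it is against its stop. Back away and inspect.

```bash
python3 -m creep '[[[0,0,0],[0,-10,-10],0],[[0,0,0],[0,-25,-30],0],[[0,0,0],[0,-30,-60],0],[[0,0,0],[0,-30,-90],0],[[0,0,0],[0,-30,-100],0]]'
python3 - <<'E'
from h import *
rep(); s=snapshot('wrist'); save(s,'w10'); W=(cloud(s)-CO)@M
cv2.imwrite('pics/w10z.png',cv2.resize(s['pixels'][100:300,200:440,::-1],None,fx=3,fy=3,interpolation=cv2.INTER_CUBIC))
for y in range(120,300,6): print(y,[tuple(W[y,x].round(0).astype(int).tolist()) if np.isfinite(W[y,x,0]) else 0 for x in (290,300,320,340,350)])
s=snapshot('scene'); save(s,'c10');cv2.imwrite('pics/c10z.png',cv2.resize(s['pixels'][190:300,250:410,::-1],None,fx=4,fy=4,interpolation=cv2.INTER_CUBIC))
E
```

```text
t: 8.35
position: [707.2, -187.6, 174.0]
eef_rot: [-0.293, 0.909, 0.283, -0.09]
contact_force: [0.9, 0.4, 0.9]
grip_width: -0.0
t 8.35 tip [-187.3   -0.6  113.9] tilt 34.5 Fcase [-0.2 -0.9  0.9] w -0.0 j [-0.18  0.79  0.51 -0.41 -1.74  0.83]
120 [(-187, -24, 1), (-187, -17, 1), (-186, -2, 1), (-187, 13, 1), (-187, 20, 2)]
126 [(-182, -25, 1), (-181, -17, 0), (-181, -2, 0), (-181, 13, 1), (-181, 21, 1)]
132 [(-177, -25, 2), (-175, -17, 0), (-175, -2, 1), (-175, 14, 1), (-175, 21, 0)]
138 [(-171, -25, 2), (-170, -18, 1), (-170, -2, 1), (-170, 14, 1), (-169, 22, 0)]
144 [(-164, -26, 1), (-164, -18, 1), (-164, -2, 1), (-164, 14, 1), (-164, 22, 1)]
150 [(-157, -27, 1), (-157, -18, 0), (-157, -2, 0), (-157, 14, 0), (-157, 22, 1)]
156 [(-150, -27, 0), (-151, -19, 1), (-150, -2, 0), (-151, 15, 1), (-151, 23, 1)]
162 [(-144, -28, 0), (-144, -19, 1), (-144, -2, 1), (-143, 15, 0), (-143, 23, 0)]
168 [(-137, -28, 0), (-137, -20, 1), (-137, -2, 1), (-136, 15, 0), (-136, 24, 0)]
174 [(-129, -29, 0), (-129, -20, 0), (-130, -2, 1), (-129, 15, 1), (-129, 24, 0)]
180 [(-121, -30, 0), (-122, -21, 1), (
[... 948 characters left out ...]
5, 122), (-202, -11, 122), (-208, -2, 126), (-201, 8, 121), (-82, 24, 52)]
258 [(-205, -15, 127), (-205, -10, 127), (-212, -1, 131), (-204, 7, 126), (-91, 23, 63)]
264 [(-208, -14, 131), (-207, -10, 131), (-214, -1, 135), (-207, 7, 131), (-209, 11, 132)]
270 [(-210, -14, 135), (-219, -9, 140), (-217, -1, 139), (-220, 6, 140), (-212, 10, 136)]
276 [(-225, -12, 145), (-225, -8, 145), (-216, -1, 141), (-225, 6, 145), (-222, 9, 144)]
282 [(-226, -12, 148), (-225, -8, 147), (-214, -1, 142), (-226, 6, 148), (-225, 9, 147)]
288 [(-226, -11, 150), (-225, -8, 150), (-213, -1, 144), (-227, 5, 150), (-228, 9, 151)]
294 [(-230, -11, 154), (-229, -8, 153), (-211, -1, 146), (-228, 5, 153), (-230, 8, 154)]
```

View pics/w10z.png

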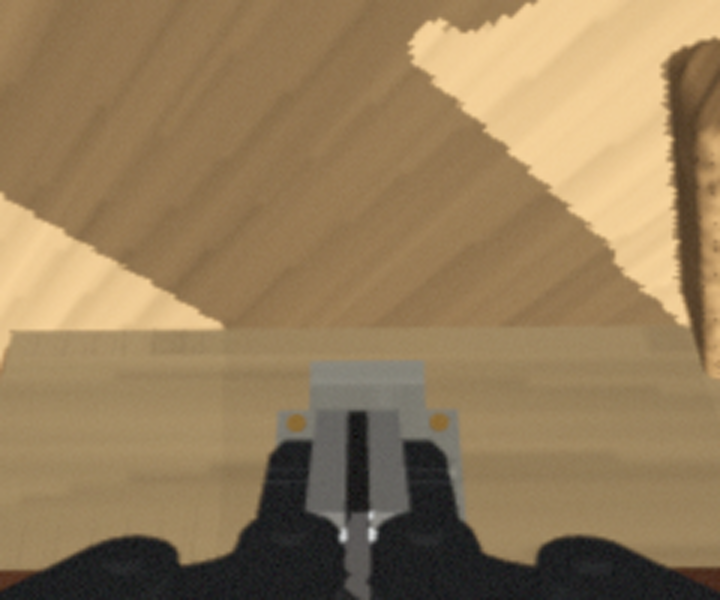

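View pics/c10z.png

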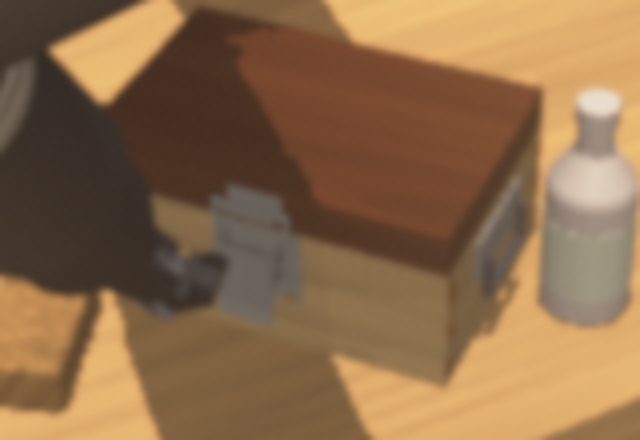

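```bash
python3 -m creep '[[[8,0,0],[0,-15,-25],0],[[16,0,0],[0,-10,-60],0],[[24,0,0],[0,10,-85],0],[[32,0,0],[0,40,-85],0],[[35,0,0],[0,60,-85],0]]'
python3 - <<'E'
from h import *
rep(); s=snapshot('wrist'); save(s,'w11'); W=(cloud(s)-CO)@M
cv2.imwrite('pics/w11z.png',cv2.resize(s['pixels'][100:260,230:410,::-1],None,fx=3.7,fy=3.7,interpolation=cv2.INTER_CUBIC))
k=(abs(W[...,1])<30)&(W[...,0]<-78)&(W[...,0]>-115)&(W[...,2]>85)
v,u=np.where(k); print(u.min(),u.max(),v.min(),v.max())
for y in range(v.min()-2,v.max()+3,2): print(y,[tuple(W[y,x].round(0).astype(int).tolist()) if np.isfinite(W[y,x,0]) else 0 for x in (u.min()+2,310,320,330,u.max()-2)])
E
```

```text
t: 8.95
position: [703.9, -182.9, 277.9]
eef_rot: [-0.308, 0.951, -0.005, 0.004]
contact_force: [-0.1, 0.2, -0.3]
grip_width: 0.3
t 8.95 tip [-223.8   -0.3  204.9] tilt -0.7 Fcase [ 0.2 -0.1 -0.3] w 0.3 j [ 0.02  0.45  0.09  0.01 -1.2   0.61]
313 324 333 343
331 [(-82, -8, 82), (-216, -5, 254), (-82, -3, 81), (-217, 2, 255), (-82, -1, 81)]
333 [(-81, -8, 83), (-217, -5, 256), (-82, -3, 85), (-216, 2, 255), (-81, -1, 84)]
335 [(-92, -7, 100), (-216, -5, 256), (-93, -3, 101), (-216, 2, 256), (-92, -1, 100)]
337 [(-93, -7, 104), (-217, -5, 258), (-91, -3, 102), (-217, 2, 258), (-93, -1, 104)]
339 [(-93, -7, 106), (-216, -5, 258), (-92, -3, 106), (-216, 2, 257), (-92, -1, 106)]
341 [(-91, -7, 108), (-217, -5, 260), (-91, -3, 107), (-216, 2, 259), (-91, -1, 107)]
343 [(-233, -3, 281), (-233, -4, 280), (-234, -1, 281), (-233, 1, 280), (-233, -1, 280)]
345 [(-234, -3, 282), (-233, -4, 281), (-234, -1, 282), (-234, 1, 282), (-233, -1, 281)]
```

View pics/w11z.png

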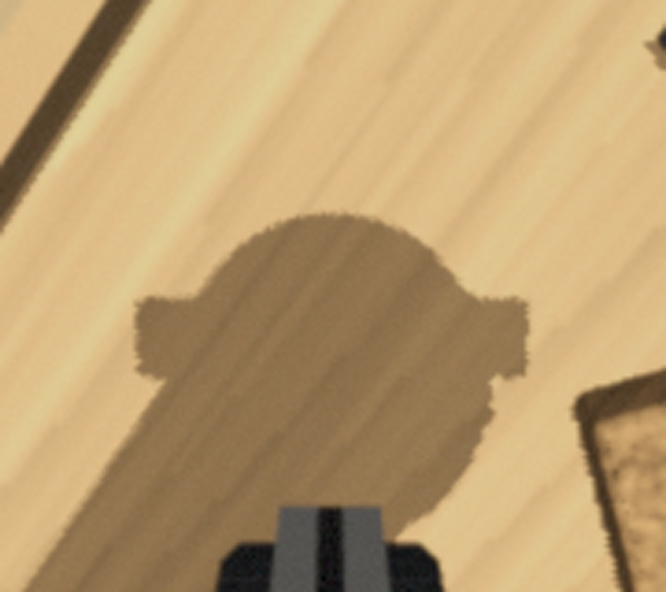

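Too far out; move in over the lid to see the keeper.

```bash
python3 -m creep '[[[0,0,0],[0,40,0],0],[[0,0,0],[0,85,0],0],[[0,0,0],[0,130,0],0],[[0,0,0],[0,172,15],0],[[0,0,0],[0,180,25],0]]'
python3 - <<'E'
from h import *
rep(); s=snapshot('wrist'); save(s,'w12'); W=(cloud(s)-CO)@M
cv2.imwrite('pics/w12z.png',cv2.resize(s['pixels'][100:260,230:410,::-1],None,fx=3.7,fy=3.7,interpolation=cv2.INTER_CUBIC))
k=(abs(W[...,1])<30)&(W[...,0]<-80.5)&(W[...,0]>-115)&(W[...,2]>85)
v,u=np.where(k); print(u.min(),u.max(),v.min(),v.max())
for y in range(v.min()-2,v.max()+3,1): print(y,[tuple(W[y,x].round(0).astype(int).tolist()) if np.isfinite(W[y,x,0]) else 0 for x in (u.min()+2,u.min()+5,310,320,330,u.max()-2)])
s=snapshot('side'); cv2.imwrite('pics/s12z.png',cv2.resize(s['pixels'][170:300,210:350,::-1],None,fx=4,fy=4,interpolation=cv2.INTER_CUBIC))
E
```

```text
t: 9.5
position: [594.3, -32.2, 251.2]
eef_rot: [-0.31, 0.951, -0.005, 0.004]
contact_force: [0.8, 0.7, -0.1]
grip_width: 0.5
t 9.5 tip [-37.4  -1.6 178.2] tilt -0.7 Fcase [ 0.1 -1.1 -0.1] w 0.5 j [ 0.28  0.26 -0.26  0.01 -1.04  0.35]
286 358 135 153
133 [(-89, -35, 0), (-89, -32, 1), (-92, -10, 77), (-92, -3, 76), (-92, 5, 78), (-89, 34, 1)]
134 [(-88, -35, 0), (-88, -32, 2), (-92, -10, 77), (-92, -3, 78), (-92, 5, 76), (-87, 34, 0)]
135 [(-87, -36, 1), (-87, -33, 0), (-91, -10, 77), (-91, -3, 78), (-91, 5, 77), (-87, 34, 1)]
136 [(-86, -36, 0), (-86, -32, 1), (-92, -9, 107), (-92, -3, 107), (-92, 4, 107), (-86, 34, 1)]
137 [(-85, -36, 1), (-90, -25, 81), (-91, -10, 106), (-91, -3, 108), (-91, 4, 106), (-84, 34, 0)]
138 [(-84, -36, 1), (-90, -24, 92), (-91, -9, 108), (-91, -3, 107), (-91, 4, 108), (-84, 34, 1)]
139 [(-83, -36, 1), (-89, -23, 100), (-90, -9, 107), (-90, -3, 108), (-90, 4, 107), (-89, 22, 104)]
140 [(-89, -25, 104), (-89, -23, 104), (-89, -10, 104), (-89, -3, 104), (-89, 4, 105), (-89, 22, 104)]
141 [(-88, -25, 105), (-88, -23, 105), (-88, -10, 105), (-88, -3, 104), (
[... 732 characters left out ...]
[(-81, -27, 86), (-81, -25, 84), (-83, -10, 101), (-82, -3, 101), (-82, 4, 102), (-81, 25, 84)]
150 [(-80, -27, 84), (-80, -25, 84), (-82, -10, 103), (-82, -3, 102), (-82, 4, 102), (-80, 25, 86)]
151 [(-79, -27, 85), (-79, -25, 85), (-82, -10, 105), (-82, -3, 106), (-81, 4, 106), (-80, 24, 89)]
152 [(-79, -26, 92), (-79, -24, 92), (-81, -9, 110), (-81, -3, 110), (-81, 4, 110), (-80, 24, 95)]
153 [(-80, -26, 99), (-80, -24, 99), (-81, -10, 110), (-81, -3, 110), (-81, 4, 110), (-80, 23, 101)]
154 [(-79, -25, 104), (-79, -23, 105), (-80, -10, 110), (-80, -3, 109), (-80, 4, 109), (-80, 22, 108)]
155 [(-79, -24, 111), (-79, -23, 110), (-79, -9, 112), (-80, -3, 112), (-80, 4, 114), (-80, 22, 114)]
```

View pics/w12z.png

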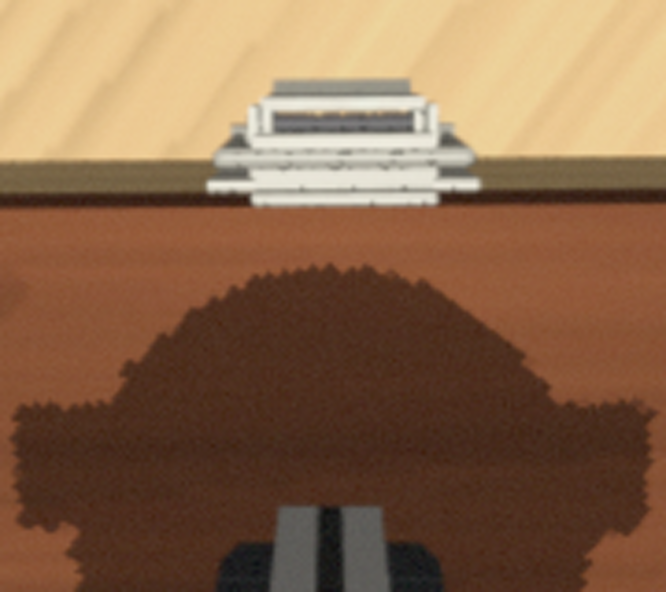

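View pics/s12z.png

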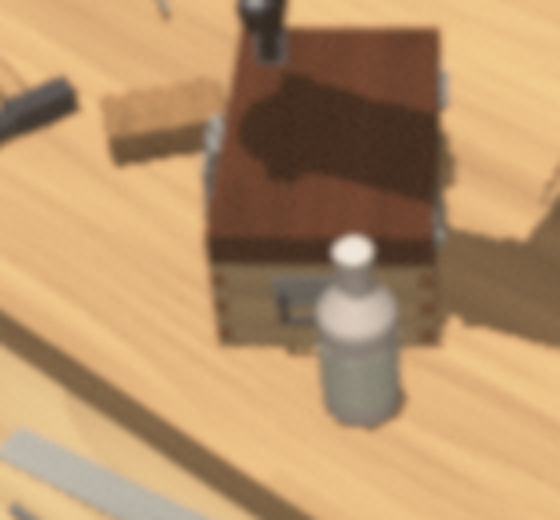

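```bash
python3 -c "
from station import sign_off
print(sign_off())"
```

```text
the job is handed in; nothing more can be done
None
```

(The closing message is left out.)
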